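Move the charged stick battery from the charger to the work lamp

ROBOT

A 7-joint arm with a two-finger parallel gripper is mounted at the origin on a cart in front of the work surface, level with it; the furniture and walls round the work are solid. World frame = base frame: x ahead of the robot, y to its left, z up, the work surface at z = 0. Lengths are in m, angles in rad, forces in N, time in s.
With the tool pointing down it reaches from about 0.425 to 0.925 m from the base axis. Payload 6.8 kg.
Tool frame: the origin (TCP) lies midway between the tips of the shut fingers; the grasp point (between the pads) lies bot.grip_point_offset behind it (bot.grip_point_offset is the distance from the TCP to the grasp point, in m); z points along the fingers, y is the line along which they close (so a half turn about z gives the same grasp; the last joint's range is limited). The gripper opens to 85 mm and grips with 20 to 120 N. Pads are 22 mm wide; open, the fingers measure 114 mm over their backs; the gripper's body (76 mm by 85 mm) begins 54 mm behind the grasp point. The pads swing forward as they close: fully open they stand 13 mm farther back than shut.
Start: joints at [1.107, 0.477, 0.022, 1.555, -0.011, 1.109, -0.083], TCP at [0.235, -0.633, 0.231] pointing down, gripper open.
Joint ranges: [-2.96, 2.96], [-0.34, 2.1], [-1.41, 1.46], [0.24, 2.44], [-1.37, 4.51], [0.17, 1.92], [-2.96, 2.96]. Speed limits (rad/s): [2.39, 2.39, 3.14, 3.14, 3.14, 3.14, 3.14].

INTERFACE

Orientations are given as a unit quaternion [w, x, y, z].
In Python, from station import get_obs, cams, job, bot gives the robot as it stands.
- The arm moves only by the tool arm_command, never from a script. Its argument "rows" is a list that holds one entry, the list of rows, each a list of 5 numbers: the finger opening in mm, from 0 to 85.4, then the shift along the world's x, y, z in units of 60 mm (1.0 is 60 mm), then the turn about the world's z in units of 0.08 rad (1.0 is 0.08 rad). In form: [[[grip, x, y, z, turn], ...]]. A call has exactly 10 rows; each row shifts and turns the commanded pose from where the row before left it; what a row does not reach is not made up. A row lasts 1/8 s, in which the tool goes at most 62.5 mm and 10.7 degrees, less where a joint would pass 70% of its speed; a pose out of reach is approached as far as the arm can. A call with a number of a shift or a turn outside -1 to 1 is refused whole. A call with a gripper value outside its range is refused whole. The fingers move at their own pace and stop on an object; "newtons" is the grip in N (left out, the last holds). Time passes only in rows, so rows that do not move let the fingers close, or fill a call up. It gives the time, the measured TCP pose, the force, the opening and the grip force at its end, in the units of the state.
- get_obs(): the state, without advancing time (a new reading comes with each control period).
- cams.read_camera(name): name is "side" or "top" or "wrist"; returns the picture (400x640x3 uint8, red, green, blue); there is no depth.
- cams.camera_params(name): a dict with "K" (3x3 intrinsics, pixels), "extrinsics" (4x4, takes a point from camera to world coordinates). Camera axes: x right, y down, z forward; pixel columns grow to the right and rows downward; lengths in m; the calibration is good to about 2 mm. A picture is of the moment at which its call begins: read the wrist's pose just before it. camera_params takes no time and is no camera call; for the wrist camera it gives the pose at the moment of the call.
- job.hand_in(): hands the job in; it is judged then, once.
The state is a dict: "t": time; "q": joint angles; "joint_vel": joint speeds; "joint_torque": joint torques, N m; "eef_pos": TCP position; "tool_rot": TCP orientation; "contact_force": force on the tool from outside, world axes, zero at the start; "torque": the same for the moment, N m; "gripper_width": opening from 0.0 (shut) to 1.0 (fully open); "grasp_force": force on a finger pad.
Only numpy, scipy, OpenCV 4.12 (cv2) and the standard library are available. Lean on these libraries where they do the work, as an engineer would, in place of code of your own. Each camera call takes 0.05 s, during which the arm holds its last target. There are 200 camera calls.

TASK

Take the charged battery pack out of the charger: pinch its two sprung side tabs together, gently, until both hooks let go, and lift it straight out. Then push it fully home in the work lamp's socket, the same way round, until both tabs have snapped out and hold it. Do not force the pack, the charger or the lamp, and leave the loose things beside the work where they are.

Things in the scene. Friction and masses are not known exactly. Their poses are not given: they have to be found in the camera images.
- pack_grip (a point): battery pack, 0.2 kg: black block 50x46x48 mm, dark cap, ribbed red thumb tabs on its +y and -y faces, dark stem 26x34x38 mm below. Point: on the stem axis midway between the tab pads (24 mm wide, 26 high, 58 mm across both), 26 mm above the block's underside, 22 mm below its flat top. Block spans 30 mm to -x (front, green gauge) and 20 mm to +x of it
- pack_lug (a point): foot of the 6x10x7 mm lug that points down under the pack's front overhang, 24 mm to -x of the stem axis, 7 mm below the block. It must enter the small hole beside the socket's mouth, so the pack fits one way round only
- tab_left (a joint): travel of the pack's +y tab, m: 0 sprung out, 0.004 fully in (solid stop); spring 2 N out, 6 N in; breaks above 80 N. The hook on its leg, 9.5 mm below the block, stands 2.5 mm past the socket wall; it is free when the tab is in by about 3 mm; both must be free at once (50 mm across both pads fully in). The hook's underside slopes, so pressing the pack down also pushes the tab in
- charger_socket (a point): centre of the charger's mouth, at the top of its black collar, 58 mm above the bench; z up, x, y as the latched pack's. Charger: dark grey box 118x98 mm, green light, fixed. Mouth 28x36 mm, 1 mm clear round the stem; lug hole 9x13 mm. Sprung contacts push the latched pack up on its hooks (6.5 N) and lift it some 10 mm once free. Latched pack_grip: 27.5 mm above this point
- lamp_socket (a point): nominal centre of the mouth of the work lamp (fixed red box 106x140 mm, rubber corners, white light panel to -x), 66 mm up, directions as the pack's. The true mouth is in a black 90x84 mm plate bolted on through slots: up to 7 mm off along x, 5 mm along y, 0 to 3 mm higher, immovable. Same mouth, lug hole and contacts. Latched pack_grip: 27.5 mm above the true mouth
- tab_right (a joint): travel of the pack's -y tab, m, as tab_left. Stem: lowest 8 mm are 22x30 mm, the rest 26x34. Going home with tabs out: hooks meet the mouth 12 mm above home, pressing past them takes 8 to 18 N; they snap out in the last 1.5 mm before the block meets the plate (solid). Not snapped: tabs stay in by 2 mm or more. Over 40 N between pack and charger or lamp breaks something
- cell_a: blue round cell standing upright by the charger, 18 mm across, 66 mm high, loose; origin at its foot. Leave it
- cell_b: lime green round cell standing upright by the charger, 18 mm across, 66 mm high, loose; origin at its foot. Leave it
- driver: hex driver with purple handle lying behind the lamp, 174 mm long, 17 mm thick, loose; origin under its middle. Leave it
- oiler: small bottle with black pointed cap standing behind the charger, 36 mm across, 84 mm high, loose; origin at its foot. Leave it
Not all that is in view belongs to the job. What is shaped like the part that bears pack_grip but purple is not meant.

How it is judged:
By the outcome, as a careful person would: the job done as asked, in the order asked, and still so for the second after the job is handed in, with the robot touching nothing.
It also fails if it takes over 58 s, if anything falls off the work surface, if the arm or the gripper's body presses on something with over 40 N, if the wrist force passes 120 N, or if a joint passes its speed limit or range.

## Working session

There is one attempt and no reset: what is moved stays moved. The work goes in short steps, Python scripts to look and compute and a tool call to move; the robot and the scene stay as the last step left them, time stands still between calls to the robot, and variables do not carry over. Pictures are saved under pics/ and viewed, at most 10 in all, crops included, and the job is handed in when it is done.

Besides the shell and the picture viewer there is one more tool, called as name(argument=value, ...) on one line, values as JSON. arm_command: Moves the arm, as the interface text tells. Its arguments: {"type":"object","properties":{"rows":{"type":"array"},"newtons":{"type":"number"}},"required":["rows"]}

```bash
mkdir -p pics; ls; cat > h.py <<'E'
import numpy as np, cv2
from station import get_obs, cams, job, bot
def snap(n,f):
    P=cams.camera_params(n); im=cams.read_camera(n); cv2.imwrite('pics/'+f,im[:,:,::-1]); np.savez('pics/'+f+'.npz',im=im,K=P['K'],E=P['extrinsics']); return im
def ray(f,u,v,z):
    d=np.load('pics/'+f+'.npz'); E=d['E']; r=E[:3,:3]@np.linalg.solve(d['K'],[u,v,1]); return E[:3,3]+r*(z-E[2,3])/r[2]
def proj(f,p):
    d=np.load('pics/'+f+'.npz'); E=d['E']; c=d['K']@(E[:3,:3].T@(np.array(p)-E[:3,3])); return c[:2]/c[2]
E
python3 - <<'E'
from h import *
o=get_obs(); print(o); print(bot.grip_point_offset)
a=snap('top','t0.png'); b=snap('side','s0.png')
for n in('top','side'): print(np.round(cams.camera_params(n)['extrinsics'],3), cams.camera_params(n)['K'])
E
```

```text
pics
{'t': 0.0, 'q': array([ 1.10687457,  0.47781865,  0.02232734,  1.55647354, -0.01151131,
        1.10928001, -0.08310681]), 'joint_vel': array([ 3.37869251e-05, -1.86165407e-03, -6.25578378e-04,  1.15096697e-04,
        1.81560735e-04,  5.18199908e-04,  9.49650956e-04]), 'joint_torque': array([-3.14904582e-04, -5.96457160e+01,  1.60784293e+00, -2.81190974e+01,
        1.24289698e-02,  9.47297638e-03, -5.09779943e-05]), 'eef_pos': array([ 0.23493009, -0.63215763,  0.2303037 ]), 'tool_rot': array([-8.98361583e-04,  9.84213321e-01,  1.76983844e-01, -2.23915885e-04]), 'contact_force': array([-0.10361794,  0.08910924, -0.71226722]), 'torque': array([-0.01459776, -0.04375758, -0.03774525]), 'grasp_force': 0.0, 'gripper_width': 1.0011851042462037}
0.0187
[[-0.003 -0.99   0.143  0.404]
 [-1.    -0.    -0.023 -0.018]
 [ 0.023 -0.143 -0.99   1.226]
 [ 0.     0.     0.     1.   ]] [[508.42198845   0.         318.45682739]
 [  0.         508.42198845 201.67911638]
 [  0.           0.           1.        ]]
[[-0.986 -0.048  0.158  0.409]
 [-0.163  0.441 -0.883  0.866]
 [-0.027 -0.896 -0.443  0.524]
 [ 0.     0.     0.     1.   ]] [[512.57917297   0.         313.94811297]
 [  0.         512.57917297 199.03667305]
 [  0.           0.           1.        ]]
```

View pics/t0.png

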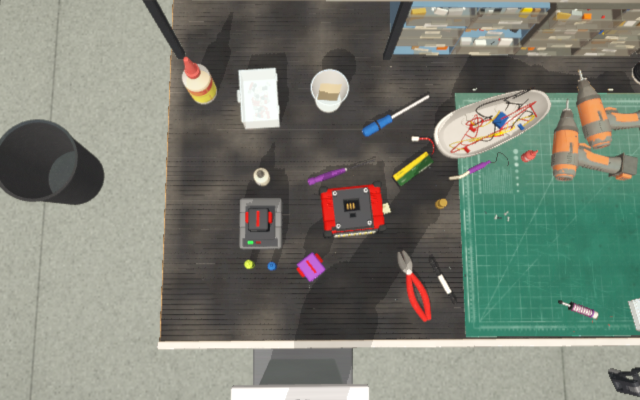

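View pics/s0.png

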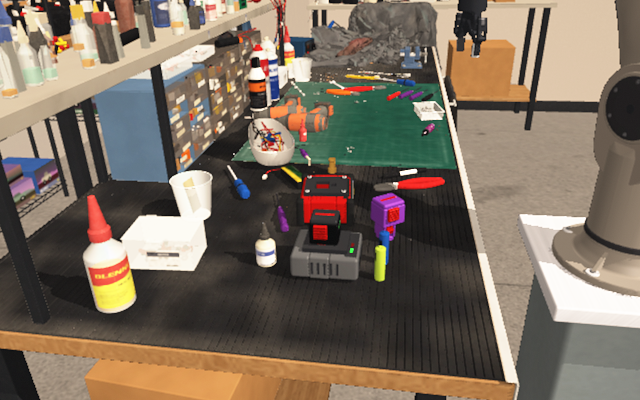

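```bash
python3 - <<'E'
from h import *
for n,u,v,z in[('pack',259,217,.107),('lamp',352,207,.068),('cha bl',240,247,.05),('cha br',281,247,.05),('cha tl',241,199,.05),('cha tr',281,199,.05),('lamp bl',325,234,.06),('br',384,231,.06),('tl',321,189,.06),('tr',381,186,.06)]: print(n,np.round(ray('t0.png',u,v,z),3))
a=cv2.imread('pics/t0.png')[170:290,220:420]
cv2.imwrite('pics/t0c.png',cv2.resize(a,(800,480),interpolation=cv2.INTER_CUBIC))
E
```

```text
pack [0.531 0.088 0.107]
lamp [ 0.559 -0.122  0.068]
cha bl [0.469 0.136 0.05 ]
cha br [0.468 0.042 0.05 ]
cha tl [0.58  0.136 0.05 ]
cha tr [0.58  0.042 0.05 ]
lamp bl [ 0.497 -0.06   0.06 ]
br [ 0.504 -0.196  0.06 ]
tl [ 0.602 -0.051  0.06 ]
tr [ 0.609 -0.191  0.06 ]
```

View pics/t0c.png

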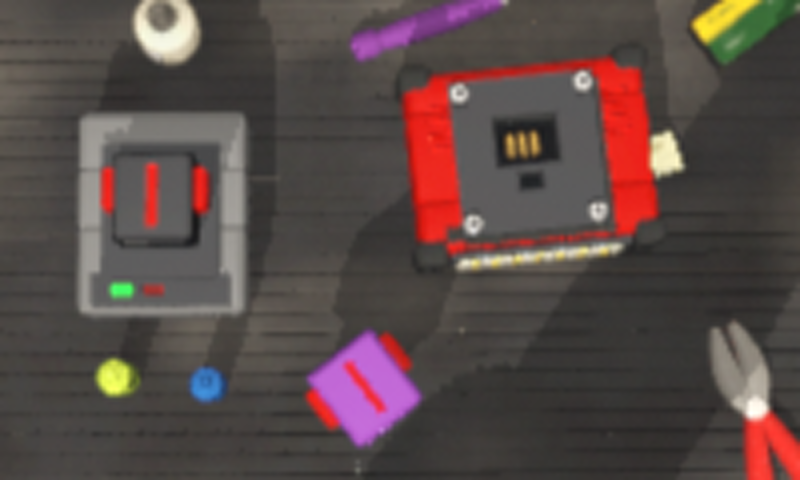

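arm_command(rows=[[[85,0.5,0.8,0.1,-0.45],[85,0.5,0.8,0.1,-0.45],[85,0.5,0.8,0.1,-0.45],[85,0.5,0.8,0.1,-0.45],[85,0.5,0.8,0.1,-0.45],[85,0.5,0.8,0.1,-0.45],[85,0.5,0.8,0.1,-0.45],[85,0.5,0.8,0.1,-0.45],[85,0.5,0.8,0,-0.45],[85,0.4,0.8,0,-0.45]]], newtons=25)

```text
t: 1.35
eef_pos: [0.5299, -0.1509, 0.2791]
tool_rot: [-0.0, 1.0, -0.003, -0.0]
contact_force: [0.3, -0.1, -0.1]
gripper_width: 0.995
grasp_force: 0.0
```

arm_command(rows=[[[85,0.3,0.5,0,0],[85,0.1,0.1,0,0],[85,0,0,0,0],[85,0,0,0,0],[85,0,0,0,0],[85,0,0,0,0],[85,0,0,0,0],[85,0,0,0,0],[85,0,0,0,0],[85,0,0,0,0]]])

```text
t: 2.6
eef_pos: [0.5532, -0.1167, 0.2793]
tool_rot: [0.0, 1.0, -0.002, 0.0]
contact_force: [0.3, -0.3, -0.5]
gripper_width: 0.996
grasp_force: 0.0
```

```bash
python3 - <<'E'
from h import *
a=snap('wrist','w0.png'); P=cams.camera_params('wrist'); print(np.round(P['extrinsics'],3),P['K'][0]); o=get_obs(); print(o['eef_pos'],o['tool_rot'],o['t'])
E
```

```text
[[-0.002 -0.953 -0.304  0.631]
 [-1.     0.002  0.003 -0.118]
 [-0.002  0.304 -0.953  0.422]
 [ 0.     0.     0.     1.   ]] [297.37779329   0.         321.63209738]
[ 0.55316505 -0.11669315  0.27931282] [-4.60742350e-08  9.99997839e-01 -2.07879493e-03  8.07482369e-06] 2.65
```

View pics/w0.png

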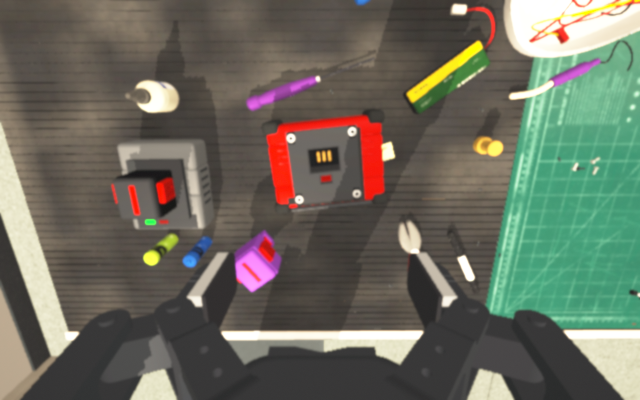

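arm_command(rows=[[[85,0,0,-0.5,0],[85,0,0,-0.6,0],[85,0,0,-0.5,0],[85,0,0,-0.2,0],[85,0,0,0,0],[85,0,0,0,0],[85,0,0,0,0],[85,0,0,0,0],[85,0,0,0,0],[85,0,0,0,0]]])

```text
t: 3.9
eef_pos: [0.5532, -0.1167, 0.1714]
tool_rot: [0.0, 1.0, -0.002, 0.0]
contact_force: [0.1, 0.3, -0.2]
gripper_width: 0.996
grasp_force: 0.0
```

```bash
python3 - <<'E'
from h import *
a=snap('wrist','w1.png'); snap('top','t1.png'); o=get_obs(); print(o['eef_pos'],o['tool_rot'],o['t'])
u,v=proj('w1.png',[.559,-.122,.068]); print(u,v)
d=np.load('pics/w1.png.npz'); print(np.round(d['E'],4))
x,y=int(u)-100,int(v)-75; print(x,y)
cv2.imwrite('pics/w1c.png',cv2.resize(a[y:y+150,x:x+200,::-1],(800,600),interpolation=cv2.INTER_CUBIC))
E
```

```text
[ 0.55311921 -0.1167463   0.17130904] [ 2.71994727e-05  9.99997819e-01 -2.08824570e-03 -5.74448208e-06] 4.0
326.94185511918715 190.4023385709127
[[-0.0026 -0.9526 -0.3042  0.6307]
 [-1.      0.0019  0.0026 -0.1181]
 [-0.0019  0.3042 -0.9526  0.3142]
 [ 0.      0.      0.      1.    ]]
226 115
```

View pics/w1c.png

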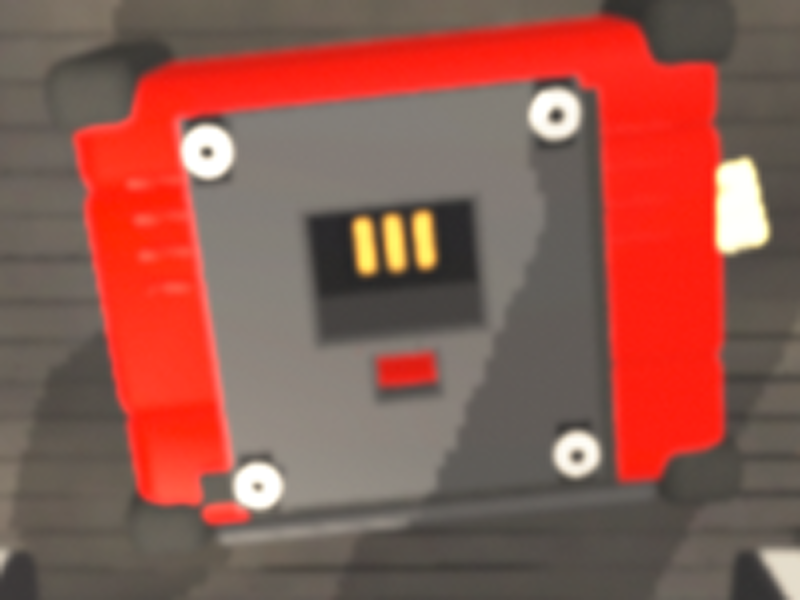

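```bash
python3 - <<'E'
from h import *
for z in(.066,.0675,.069):
    p=np.array([ray('w1.png',226+(u+.5)/4-.5,115+(v+.5)/4-.5,z) for u,v in[(306,213),(475,198),(485,327),(318,343),(207,152),(555,115),(577,455),(258,486)]])
    print(z,p[:4].mean(0),p[4:].mean(0))
    for q in(p[:4],p[4:]):
        w=(q[0]+q[3]-q[1]-q[2])/2; h=(q[0]+q[1]-q[2]-q[3])/2
        print(np.linalg.norm(w),np.linalg.norm(h),np.arctan2(-w[0],w[1]),np.arctan2(h[1],h[0]))
    print('lug',ray('w1.png',226+407/4,115+376/4,z))
E
```

```text
0.066 [ 0.56553906 -0.11999595  0.066     ] [ 0.55694127 -0.12073107  0.066     ]
0.036337549416103815 0.028896216243546935 0.09308650434738287 0.0824271347582765
0.07280422460198456 0.07676842630472402 0.10357148700731474 0.10515080591161936
lug [ 0.54125048 -0.12279744  0.066     ]
0.0675 [ 0.56593313 -0.11998437  0.0675    ] [ 0.55738731 -0.12071505  0.0675    ]
0.036117900738242135 0.028721548006555447 0.09308650434738233 0.0824271347582765
0.07236414672294396 0.0763043861146093 0.10357148700731439 0.10515080591161924
lug [ 0.54179137 -0.12276893  0.0675    ]
0.069 [ 0.5663272  -0.11997279  0.069     ] [ 0.55783335 -0.12069903  0.069     ]
0.03589825206038046 0.028546879769564017 0.09308650434738486 0.08242713475827633
0.0719240688439034 0.0758403459244944 0.10357148700731476 0.10515080591161934
lug [ 0.54233225 -0.12274042  0.069     ]
```

arm_command(rows=[[[85,-0.05,0.4,0.1,0],[85,-0.05,0.8,0.1,0],[85,-0.05,0.9,0.1,0],[85,-0.05,0.8,0.1,0],[85,-0.1,0.5,0.1,0],[85,0,0,0,0],[85,0,0,0,0],[85,0,0,0,0],[85,0,0,0,0],[85,0,0,0,0]]])

```text
t: 5.25
eef_pos: [0.5352, 0.0867, 0.2012]
tool_rot: [0.0, 1.0, -0.003, -0.0]
contact_force: [-0.3, -0.2, 0.2]
gripper_width: 0.998
grasp_force: 0.0
```

```bash
python3 - <<'E'
from h import *
a=snap('wrist','w2.png'); o=get_obs(); print(o['eef_pos'],o['tool_rot'],o['t'])
u,v=proj('w2.png',[.530,.089,.1]); print(u,v)
x,y=int(u)-100,int(v)-75; print(x,y)
cv2.imwrite('pics/w2c.png',cv2.resize(a[y:y+150,x:x+200,::-1],(800,600),interpolation=cv2.INTER_CUBIC))
E
```

```text
[0.53518351 0.08684764 0.20122181] [ 5.75298554e-05  9.99997050e-01 -2.42764643e-03 -5.02722513e-05] 5.3
318.1826503372295 203.3484381208129
218 128
```

View pics/w2c.png

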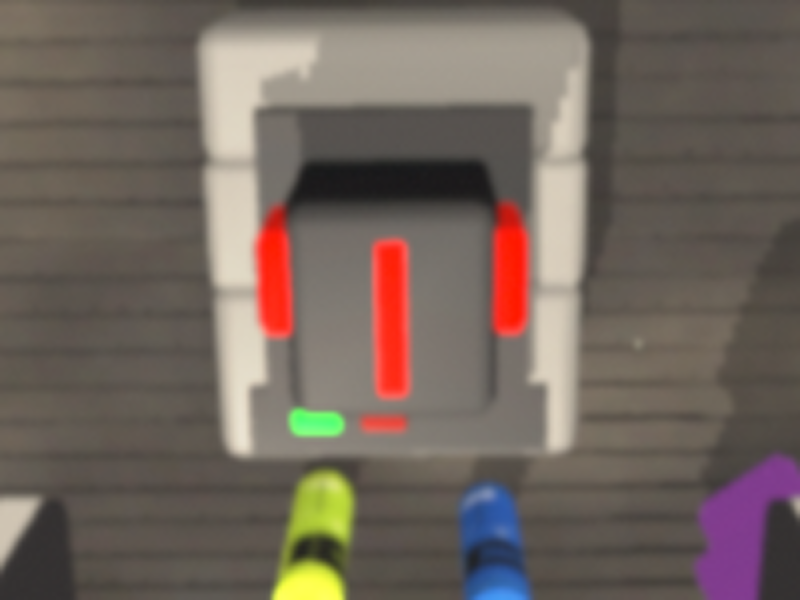

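```bash
python3 - <<'E'
from h import *
r=lambda u,v,z: np.round(ray('w2.png',218+(u+.5)/4-.5,128+(v+.5)/4-.5,z),4)
for n,u,v,z in[('back',393,203,.1075),('front',393,409,.1075),('L',296,300,.1075),('R',492,300,.1075),('tabL out',258,255,.0985),('tabR out',527,255,.0985),('tab back',275,207,.0985),('tab back',510,204,.0985),('tab front top',276,335,.0985),('tabfront',510,333,.0985),('str',391,241,.1075),('str',393,397,.1075),('box',203,160,.05),('box',223,450,.05),('box',587,160,.05),('box',575,450,.05)]: print(n,r(u,v,z))
print(ray('t0.png',351.6,205.3,.0675),ray('t0.png',258.6,217,.1),ray('t0.png',220+155/4,170+(153)/4,.1075),ray('t0.png',220+155/4,170+(244)/4,.1075))
E
```

```text
back [0.5541 0.0906 0.1075]
front [0.5083 0.0911 0.1075]
L [0.5333 0.1112 0.1075]
R [0.5331 0.0701 0.1075]
tabL out [0.5405 0.12   0.0985]
tabR out [0.5403 0.0621 0.0985]
tab back [0.5511 0.1159 0.0985]
tab back [0.5516 0.066  0.0985]
tab front top [0.5221 0.1168 0.0985]
tabfront [0.5224 0.0654 0.0985]
str [0.546  0.0911 0.1075]
str [0.5112 0.091  0.1075]
box [0.5511 0.1396 0.05  ]
box [0.4709 0.1388 0.05  ]
box [0.5508 0.0431 0.05  ]
box [0.4707 0.0431 0.05  ]
[ 0.56290715 -0.12089221  0.0675    ] [0.5322072  0.08932432 0.1       ] [0.55083082 0.0885466  0.1075    ] [0.50039293 0.08785666 0.1075    ]
```

arm_command(rows=[[[85,-0.02,0.05,-0.4,0.06],[85,0,0,-0.5,0],[85,0,0,-0.5,0],[85,0,0,-0.4,0],[85,0,0,-0.3,0],[85,0,0,-0.2,0],[85,0,0,0,0],[62,0,0,0,0],[62,0,0,0,0],[62,0,0,0,0]]], newtons=20)

```text
t: 6.55
eef_pos: [0.5343, 0.0903, 0.0638]
tool_rot: [-0.0, 1.0, 0.0, 0.0]
contact_force: [-0.3, 0.2, -0.2]
gripper_width: 0.725
grasp_force: 0.0
```

arm_command(rows=[[[56,0,0,0,0],[54,0,0,0,0],[52,0,0,0,0],[50,0,0,0,0],[48,0,0,0,0],[47,0,0,0,0],[46,0,0,0,0],[46,0,0,0,0],[46,0,0,0,0],[46,0,0,0,0]]])

```text
t: 7.8
eef_pos: [0.5345, 0.091, 0.0639]
tool_rot: [-0.0, 1.0, 0.0, 0.001]
contact_force: [-0.7, 3.4, 8.4]
gripper_width: 0.577
grasp_force: 19.5
```

```bash
python3 - <<'E'
from h import *
o=get_obs(); print({k:np.round(o[k],4) for k in('t','eef_pos','contact_force','torque','grasp_force','gripper_width')}, o['gripper_width']*85.4)
a=snap('side','s1.png'); b=snap('wrist','w3.png')
u,v=map(int,proj('s1.png',[.53,.09,.09])); print(u,v)
c=cv2.resize(a[v-50:v+50,u-65:u+65,::-1],(390,300)); d=cv2.resize(b[80:320,165:477,::-1],(390,300))
cv2.imwrite('pics/g1.png',np.hstack([c,d]))
E
```

```text
{'t': np.float64(7.8), 'eef_pos': array([0.5345, 0.091 , 0.0639]), 'contact_force': array([-0.7183,  3.3684,  8.3874]), 'torque': array([0.706 , 0.1801, 0.0143]), 'grasp_force': np.float64(19.4816), 'gripper_width': np.float64(0.577)} 49.272632791840195
324 222
```

View pics/g1.png

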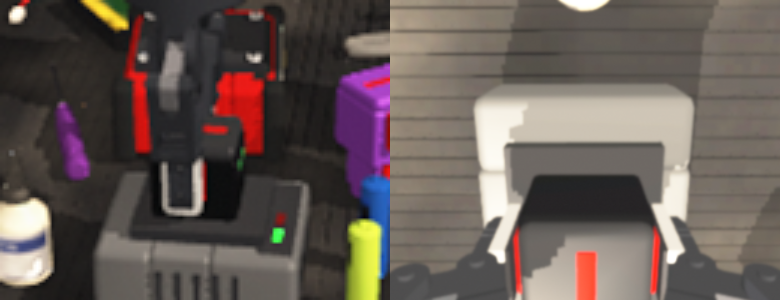

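arm_command(rows=[[[46,0,0.01,0.1,0],[46,0,0,0.15,0],[46,0,0,0.2,0],[46,0,0,0.2,0],[46,0,0,0.2,0],[46,0,0,0.3,0],[46,0,0,0.3,0],[46,0,0,0.2,0],[46,0,0,0,0],[46,0,0,0,0]]], newtons=25)

```text
t: 9.15
eef_pos: [0.5335, 0.0907, 0.1619]
tool_rot: [0.0, 1.0, 0.0, -0.0]
contact_force: [0.2, -0.8, -2.5]
gripper_width: 0.572
grasp_force: 27.6
```

```bash
python3 - <<'E'
from h import *
o=get_obs(); print({k:np.round(o[k],4) for k in('t','eef_pos','tool_rot','contact_force','torque','grasp_force','gripper_width')}, o['gripper_width']*85.4)
b=snap('wrist','w4.png'); a=snap('side','s2.png')
u,v=map(int,proj('s2.png',[.53,.09,.14])); print(u,v)
c=cv2.resize(a[v-75:v+75,u-65:u+65,::-1],(390,450)); d=cv2.resize(b[100:340,217:425,::-1],(390,450))
cv2.imwrite('pics/g2.png',np.hstack([c,d]))
E
```

```text
{'t': np.float64(9.15), 'eef_pos': array([0.5335, 0.0907, 0.1619]), 'tool_rot': array([ 2.e-04,  1.e+00,  3.e-04, -4.e-04]), 'contact_force': array([ 0.2117, -0.8439, -2.4609]), 'torque': array([-0.0091, -0.0307,  0.0073]), 'grasp_force': np.float64(27.5822), 'gripper_width': np.float64(0.5719)} 48.84254915435795
323 196
```

View pics/g2.png

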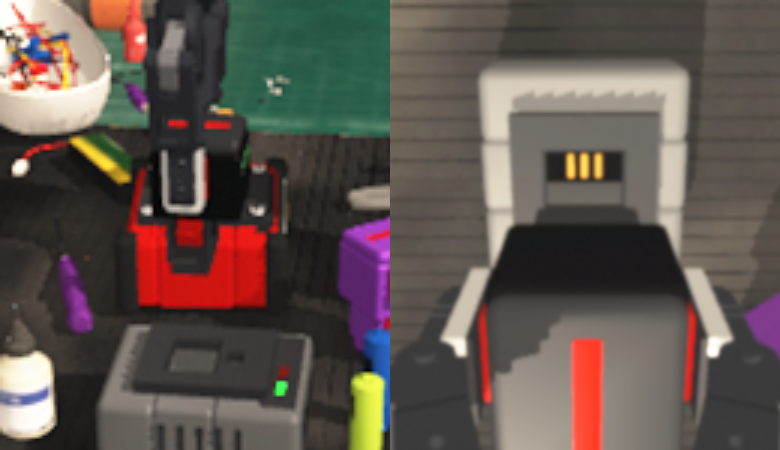

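```bash
python3 - <<'E'
from h import *
f=lambda U,V:(217+(U-390+.5)/1.875-.5,100+(V+.5)/1.875-.5)
for U,V in[(544,152),(623,152),(544,200),(623,200)]: print(ray('w4.png',*f(U,V),.058))
print('lamp back edge'); 
for z in(.066,.069):
  for u,v in[(306,213),(475,198)]: print(z,ray('w1.png',226+(u+.5)/4-.5,115+(v+.5)/4-.5,z))
# edges by gradient in w4 along column through mouth
im=np.load('pics/w4.png.npz')['im'].astype(int).sum(2)
print(im[172:215,312]); print(im[190,300:342])
im=np.load('pics/w1.png.npz')['im'].astype(int).sum(2)
print(im[155:225,318])
E
```

```text
[0.54761629 0.10949436 0.058     ]
[0.5477132  0.07347806 0.058     ]
[0.52442262 0.1099831  0.058     ]
[0.5245281 0.0729642 0.058    ]
lamp back edge
0.066 [ 0.57836542 -0.10091505  0.066     ]
0.066 [ 0.5815108  -0.13669771  0.066     ]
0.069 [ 0.5789985  -0.10112257  0.069     ]
0.069 [ 0.58210585 -0.13647264  0.069     ]
[330 331 331 332 333 331 327 303 268 314 447 523 546 549 548 552 551 550
 551 551 549 526 445 288 195 240 287 306 310 312 313 315 317 319 320 313
 279 225 188 179 174 176 172]
[180 128 112 105 108 106 108 103 103 117 211 411 551 580 558 433 236 196
 385 544 577 561 451 260 160 261 451 556 562 481 306 161 109  99 102 105
 104 105 105 117 160 219]
[374 375 375 374 374 376 375 377 376 373 346 295 221 193 278 403 482 514
 529 538 553 568 579 588 593 593 580 516 345 181 125 127 151 176 193 203
 202 201 202 200 202 202 215 239 278 325 365 380 372 359 352 353 358 361
 364 364 371 374 379 382 389 395 401 401 402 404 404 403 405 402]
```

arm_command(rows=[[[46,0.05,-0.3,0,0.1],[46,0.1,-0.5,0,0.2],[46,0.1,-0.6,0,0.25],[46,0.1,-0.6,0,0.25],[46,0.1,-0.6,0,0.25],[46,0.05,-0.5,0,0.2],[46,0.05,-0.42,0,0],[46,0,0,-0.2,0],[46,0,0,-0.3,0],[46,0,0,0,0]]])

```text
t: 10.5
eef_pos: [0.5652, -0.1186, 0.1298]
tool_rot: [-0.001, 0.999, 0.051, -0.002]
contact_force: [-0.1, -0.2, -1.7]
gripper_width: 0.568
grasp_force: 27.5
```

arm_command(rows=[[[46,0,0,0,0],[46,0,0,0,0],[46,0,0,0,0],[46,0,0,0,0],[46,0,0,0,0],[46,0,0,0,0],[46,0,0,0,0],[46,0,0,0,0],[46,0,0,0,0],[46,0,0,0,0]]])

```text
t: 11.75
eef_pos: [0.5669, -0.1203, 0.1323]
tool_rot: [0.0, 0.999, 0.05, -0.0]
contact_force: [0.0, -0.6, -2.4]
gripper_width: 0.568
grasp_force: 27.5
```

```bash
python3 - <<'E'
from h import *
o=get_obs(); print({k:np.round(o[k],4) for k in('t','eef_pos','tool_rot','contact_force','torque','grasp_force','gripper_width')})
b=snap('wrist','w5.png'); a=snap('side','s3.png')
u,v=map(int,proj('s3.png',[.566,-.12,.09])); print(u,v)
c=cv2.resize(a[v-50:v+50,u-43:u+44,::-1],(390,450),interpolation=cv2.INTER_CUBIC); d=cv2.resize(b[100:340,217:425,::-1],(390,450),interpolation=cv2.INTER_CUBIC)
cv2.imwrite('pics/g3.png',np.hstack([c,d]))
E
```

```text
{'t': np.float64(11.75), 'eef_pos': array([ 0.5669, -0.1203,  0.1323]), 'tool_rot': array([ 0.    ,  0.9987,  0.0503, -0.    ]), 'contact_force': array([ 0.0347, -0.5503, -2.3526]), 'torque': array([-0.0414, -0.0297,  0.0787]), 'grasp_force': np.float64(27.5481), 'gripper_width': np.float64(0.5682)}
321 173
```

View pics/g3.png

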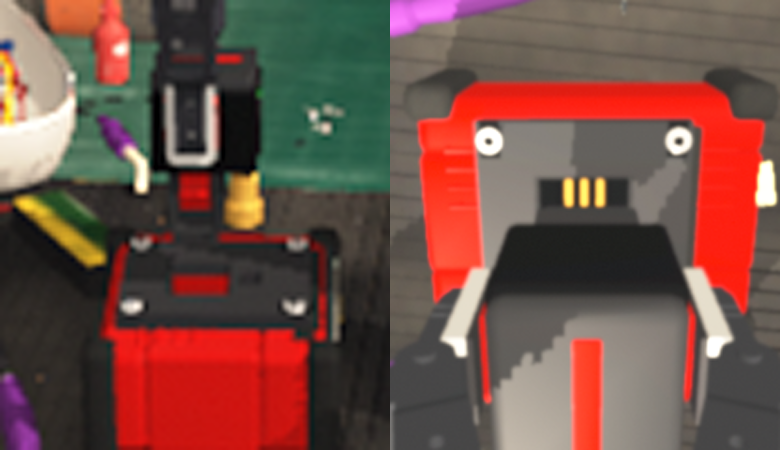

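```bash
python3 - <<'E'
from h import *
from scipy.spatial.transform import Rotation as R
f=lambda U,V:(217+(U-390+.5)/1.875-.5,100+(V+.5)/1.875-.5)
T=lambda p,e,yaw: R.from_euler('z',-yaw).apply(p-np.array(e))
for U,V in[(544,152),(583.5,152),(623,152)]: print('ch',T(ray('w4.png',*f(U,V),.058),[.5335,.0907,.1619],0.0006))
for z in(.066,.069):
  for U,V in[(539,179),(584,179),(629,179),(489,141),(679,140)]: print(z,T(ray('w5.png',*f(U,V),z),[.5669,-.1203,.1323],.1006))
im=np.load('pics/w5.png.npz')['im'].astype(int).sum(2)
for c in(299,304,343): print(im[180:222,c])
print(im[203,290:352])
E
```

```text
ch [ 0.01412757  0.01878589 -0.1039    ]
ch [ 0.01416522  0.00077549 -0.1039    ]
ch [ 0.01420287 -0.01723047 -0.1039    ]
0.066 [ 0.01289199  0.01798104 -0.0663    ]
0.066 [ 0.01293169  0.00032077 -0.0663    ]
0.066 [ 0.01297137 -0.01733374 -0.0663    ]
0.066 [ 0.02812892  0.03682157 -0.0663    ]
0.066 [ 0.02867568 -0.03612824 -0.0663    ]
0.069 [ 0.01381961  0.01770857 -0.0633    ]
0.069 [ 0.01385874  0.00030175 -0.0633    ]
0.069 [ 0.01389786 -0.0170994  -0.0633    ]
0.069 [ 0.02883787  0.03627871 -0.0633    ]
0.069 [ 0.02937679 -0.03562418 -0.0633    ]
[394 396 394 396 395 396 397 394 396 395 397 396 392 374 326 252 172 133
 130 127 127 130 127 129 129 126 128 129 126 139 160 187 199 207 208 207
 205 203 186 150 113  97]
[392 393 395 393 394 392 393 393 395 393 394 395 392 373 328 251 173 134
 126 125 125 124 127 125 126 123 127 128 134 155 179 199 204 208 207 209
 206 202 188 150 114  96]
[290 291 287 290 290 289 288 286 287 286 286 283 282 266 243 208 178 165
 171 174 174 180 181 182 184 183 184 185 192 200 205 209 207 206 206 205
 205 202 184 152 115  93]
[411 412 409 393 360 315 250 181 137 129 127 127 125 127 125 124 120 126
 186 376 555 608 618 598 493 277 162 253 474 593 616 600 511 305 169 191
 375 555 606 609 571 432 233 138 124 127 129 126 129 127 125 129 139 182
 251 300 336 367 382 382 384 383]
```

arm_command(rows=[[[46,0,0,-0.15,0],[46,0,0,-0.15,0],[46,0,0,-0.05,0],[46,0,0,-0.05,0],[46,0,0,-0.05,0],[46,0,0,-0.05,0],[46,0,0,-0.05,0],[46,0,0,0,0],[46,0,0,0,0],[46,0,0,0,0]]])

```text
t: 13.1
eef_pos: [0.5669, -0.1203, 0.0994]
tool_rot: [-0.0, 0.999, 0.05, 0.0]
contact_force: [-0.7, 1.1, -1.8]
gripper_width: 0.568
grasp_force: 27.5
```

arm_command(rows=[[[46,0,0,-0.05,0],[46,0,0,-0.05,0],[46,0,0,-0.05,0],[46,0,0,-0.05,0],[46,0,0,-0.04,0],[46,0,0,-0.04,0],[46,0,0,0,0],[46,0,0,0,0],[46,0,0,0,0],[46,0,0,0,0]]])

```text
t: 14.35
eef_pos: [0.567, -0.1203, 0.0826]
tool_rot: [0.0, 0.999, 0.05, 0.0]
contact_force: [-1.1, 1.2, 1.3]
gripper_width: 0.571
grasp_force: 28.4
```

arm_command(rows=[[[46,0,0,-0.03,0],[46,0,0,-0.03,0],[46,0,0,-0.03,0],[46,0,0,-0.03,0],[46,0,0,-0.02,0],[46,0,0,0,0],[46,0,0,0,0],[46,0,0,0,0],[46,0,0,0,0],[46,0,0,0,0]]])

```text
t: 15.6
eef_pos: [0.567, -0.1203, 0.0741]
tool_rot: [-0.0, 0.999, 0.05, 0.0]
contact_force: [-0.6, 2.8, 3.5]
gripper_width: 0.568
grasp_force: 28.9
```

arm_command(rows=[[[46,0,0,-0.015,0],[46,0,0,0,0],[46,0,0,-0.015,0],[46,0,0,0,0],[46,0,0,0,0],[46,0,0,0,0],[46,0,0,0,0],[46,0,0,0,0],[46,0,0,0,0],[46,0,0,0,0]]])

```text
t: 16.85
eef_pos: [0.567, -0.1203, 0.0725]
tool_rot: [0.0, 0.999, 0.05, 0.0]
contact_force: [-1.8, 1.9, 5.5]
gripper_width: 0.569
grasp_force: 29.6
```

arm_command(rows=[[[46,0,0,-0.015,0],[46,0,0,0,0],[46,0,0,0,0],[46,0,0,0,0],[46,0,0,0,0],[46,0,0,0,0],[46,0,0,0,0],[46,0,0,0,0],[46,0,0,0,0],[46,0,0,0,0]]])

```text
t: 18.1
eef_pos: [0.5672, -0.1203, 0.0724]
tool_rot: [0.0, 0.999, 0.05, 0.0]
contact_force: [-3.1, 2.2, 12.0]
gripper_width: 0.566
grasp_force: 31.2
```

arm_command(rows=[[[50,0,0,-0.01,0],[51,0,0,-0.01,0],[52,0,0,-0.01,0],[53,0,0,-0.01,0],[54,0,0,0,0],[56,0,0,0,0],[58,0,0,0,0],[62,0,0,0,0],[70,0,0,0,0],[85,0,0,0,0]]])

```text
t: 19.35
eef_pos: [0.5667, -0.1205, 0.0688]
tool_rot: [0.0, 0.999, 0.05, -0.0]
contact_force: [-0.2, -0.1, 0.4]
gripper_width: 0.988
grasp_force: 0.0
```

arm_command(rows=[[[85,0,0,0,0],[85,0,0,0,0],[85,0,0,0.2,0],[85,0,0,0.4,0],[85,0,0,0.5,0],[85,0,0,0.5,0],[85,0,0,0.3,0],[85,0,0,0,0],[85,0,0,0,0],[85,0,0,0,0]]])

```text
t: 20.6
eef_pos: [0.5662, -0.1202, 0.1817]
tool_rot: [-0.0, 0.999, 0.05, -0.001]
contact_force: [1.2, 0.5, 0.3]
gripper_width: 0.994
grasp_force: 0.0
```

```bash
python3 - <<'E'
from h import *
o=get_obs(); print({k:np.round(o[k],4) for k in('t','eef_pos','contact_force','gripper_width')})
b=snap('wrist','w6.png'); a=snap('side','s4.png')
u,v=map(int,proj('s4.png',[.566,-.12,.09])); U,V=map(int,proj('w6.png',[.566,-.12,.09])); print(u,v,U,V)
c=cv2.resize(a[v-50:v+50,u-43:u+44,::-1],(390,450),interpolation=cv2.INTER_CUBIC); d=cv2.resize(b[V-75:V+75,U-65:U+65,::-1],(390,450),interpolation=cv2.INTER_CUBIC)
cv2.imwrite('pics/g4.png',np.hstack([c,d]))
E
```

```text
{'t': np.float64(20.6), 'eef_pos': array([ 0.5662, -0.1202,  0.1817]), 'contact_force': array([1.1668, 0.545 , 0.2606]), 'gripper_width': np.float64(0.994)}
321 173 320 200
```

View pics/g4.png

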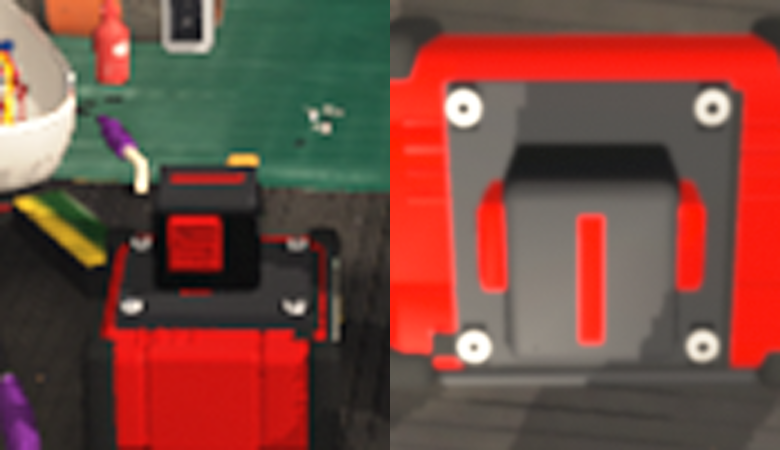

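```bash
python3 - <<'E'
from h import *
c,s=np.cos(.1),np.sin(.1)
def pt(f,x,y,z): return proj(f,[.5665+c*x-s*y,-.1202+s*x+c*y,z])
for g in(.095,.105):
  for n,(x,y,dz) in dict(tabtop=(0,.029,.013),tabbot=(0,.029,-.013),und=(0,.023,-.026),topL=(.02,.023,.022),topR=(-.03,.023,.022)).items():
    u,v=pt('s4.png',x,y,g+dz); print(g,n,'crop',np.round([(u-278)*4.483,(v-123)*4.5]))
  print('wrist L,R,front,back tab',[np.round((pt('w6.png',x,y,g+dz)-[255,125])*3+[390,0]) for x,y,dz in[(0,.029,.013),(0,-.029,.013),(.012,.029,.013),(-.012,.029,.013)]])
# screw check of side calibration
print([np.round((pt('s4.png',x,y,.069)-[278,123])*[4.483,4.5]) for x,y in[(.0283,.0365),(-.048,.0365),(.0283,-.0365)]])
E
```

```text
0.095 tabtop crop [192. 218.]
0.095 tabbot crop [193. 270.]
0.095 und crop [194. 290.]
0.095 topL crop [148. 195.]
0.095 topR crop [257. 195.]
wrist L,R,front,back tab [array([475., 248.]), array([700., 248.]), array([473., 203.]), array([476., 291.])]
0.105 tabtop crop [191. 198.]
0.105 tabbot crop [192. 250.]
0.105 und crop [193. 270.]
0.105 topL crop [148. 174.]
0.105 topR crop [257. 174.]
wrist L,R,front,back tab [array([470., 261.]), array([705., 262.]), array([468., 215.]), array([472., 306.])]
[array([132., 302.]), array([296., 302.]), array([143., 238.])]
```

```bash
python3 -c "
from h import *
print(job.hand_in())"
```

```text
the job is handed in; nothing more can be done
None
```

I moved the pack from the charger to the lamp's socket and handed the job in at about 21 s. The last pictures show it seated, with both tabs fully out and level; I didn't do a pull test. The arm touched nothing else.

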